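Close the chop saw's quick vise on a tube

ROBOT

A 6-joint arm with a two-finger parallel gripper is mounted at the origin on the work surface. World frame = base frame: x ahead of the robot, y to its left, z up, the work surface at z = 0. Lengths are in m, angles in degrees, forces in N, time in s.
With the tool pointing down it reaches from about 0.3 to 0.85 m from the base axis. Payload 4.2 kg.
Tool frame: the origin (TCP) lies midway between the tips of the shut fingers; the grasp point (between the pads) lies 19 mm behind it; z points along the fingers, y is the line along which they close (so a half turn about z gives the same grasp; the last joint's range is limited). The gripper opens to 91 mm and grips with 3 to 60 N. Pads are 32 mm wide; open, the fingers measure 118 mm over their backs; the gripper's body (76 mm by 178 mm) begins 60 mm behind the grasp point.
Start: joints at [71.792, 18.312, 89.639, -0, 72.044, -1.146], TCP at [0.169, 0.55, 0.188] pointing down, gripper open.
Joint ranges: [-177.97, 177.97], [-48.28, 115.42], [12.27, 149.76], [-77.06, 257.06], [2.81, 150.46], [-146.56, 146.56]. Speed limits (degrees/s): [147.25, 147.25, 180, 180, 180, 180].

INTERFACE

Orientations are given as [roll, pitch, yaw] about the fixed x, y, z axes, in that order (R = Rz(yaw) Ry(pitch) Rx(roll)).
In Python, from workcell import env, grip, kin, readout, optics, order gives the robot as it stands. Calls block until the motion is done:
- env.goto(position, orientation): joint-space move of the TCP to a pose.
- env.servo_line(position, rotation=None, v=0.15, max_force=None): straight line of the TCP; rotation=None keeps the orientation; v is the mean speed in m/s. With max_force (N) it stops when the force on the tool has changed by that much, and returns True; else False.
- env.move_joints(angles): joint-space move.
- grip(opening, strength=None): finger opening in m; strength is the grip in N (None keeps the last); returns when the fingers have stopped.
- env.wait(seconds).
- kin.ik(position, orientation): joint angles nearest the present ones, or None.
- readout.state(): the state.
- optics.camera(name): name is "scene" or "top" or "wrist"; returns the picture (420x560x3 uint8, red, green, blue); there is no depth.
- optics.camera_model(name): a dict with "fx", "fy", "cx", "cy" (pixels), "R" (3x3) and "t" (3): a world point X has camera coordinates R X + t. Camera axes: x right, y down, z forward; pixel columns grow to the right and rows downward; lengths in m; the calibration is good to about 2 mm. A picture is of the moment at which its call begins: read the wrist's pose just before it. camera_model takes no time and is no camera call; for the wrist camera it gives the pose at the moment of the call.
A pose or a line that the arm cannot do raises env.PlanningError and nothing moves.
- order.close_job(): hands the job in; it is judged then, once.
The state is a dict: "time_s": time; "joint_pos": joint angles; "joint_velocities": joint speeds; "joint_torque": joint torques, N m; "tcp_pos": TCP position; "tool_rot": TCP orientation; "force": force on the tool from outside, world axes, zero at the start; "moment": the same for the moment, N m; "opening": finger opening in m; "grasp_force": force on a finger pad.
Only numpy, scipy, OpenCV 4.12 (cv2) and the standard library are available. Lean on these libraries where they do the work, as an engineer would, in place of code of your own. Each camera call takes 0.05 s, during which the arm holds its last target. There are 200 camera calls.

TASK

The chop saw's quick vise stands open, its half-nut flipped back off the screw. Push the crank end of the screw straight in until the jaw has carried the square tube square and tight against the fence; only then flip the half-nut over onto the screw so that it sits fully down. Do it all by pushing: do not lift the tube, and leave the other things where they are; I will give the crank its last half turn myself.

Things in the scene. Friction and masses are not known exactly. Their poses are not given: they have to be found in the camera images.
- saw: Teal chop saw, 355 mm wheel, fixed, head latched up. Origin: on the bench under the middle of its 520 x 280 mm base (bed 60 mm up). x: level, from its front (crank end) to the fence, along the vise screw; z up; y roughly towards the robot. The raised wheel and guard overhang the bed from x = -115 mm backwards, 165 mm or more above the bench; in front of that the space above is free.
- fence_mid (a point): Middle of the fence's front face (at x = +60 mm of the saw), 20 mm above the bed. The fence is a steel upright 226 mm wide and 60 mm high across the bed, parallel to the saw's y.
- tube_mid (a point): Centre of the loose steel square tube, 40 x 40 mm section, 300 mm long, 0.56 to 1.04 kg, lying on the bed between jaw and fence with its length (its y axis) roughly along the fence. Its middle lies 23 to 39 mm off the fence, up to 0.1 rad askew.
- vise_jaw (a joint): Vise travel in m: 0 = fully open (jaw face 160 mm from the fence), growing towards the fence; 0.120 = the 40 mm tube tight between jaw and fence. Jaw, screw and crank slide as one part. About 3 N slides it, 3 to 8 N more pushes the tube; it stays where it is left.
- jaw_face (a point): Middle of the jaw's flat pushing face (110 mm wide, 46 mm high), 20 mm above the bed, at the height of the tube's centre.
- crank_boss (a point): Centre of the front face of the steel boss at the screw's outer end, 34 mm in diameter, 100 mm above the bench: push here along the saw's +x. The crank arm hangs 70 mm from it, down and 25 degrees towards the saw's +y; its black grip, 24 mm in diameter, reaches 54 mm out in front of the boss face, 37 mm above the bench.
- vise_nut (a joint): Half-nut angle in rad: 0 = fully down on the screw, 1.57 = upright, 2.0 = back stop. It starts near the back stop, past upright, leaning to the saw's +y. Its pivot is slightly stiff; pushed towards the saw's -y, past upright to below about 1.1 rad, it drops onto the screw by its own weight.
- nut_pivot (a point): Hinge of the half-nut, on the bracket at the front of the bed, 112 mm above the bench and 26 mm to the +y side of the screw. The hinge axis runs along the saw's x.
- nut_tab (a point): Free end of the half-nut's tab, 73 mm from the hinge. The half-nut is a steel saddle 34 mm wide along the screw and 13 mm thick, ending in this 26 mm wide tab; flipped back, the tab stands about 175 mm above the bench, the highest part at the front. Its flat back faces the saw's +y when flipped back, and up when down.
- offcut: Bystander: short square tube, 40 x 40 x 65 mm, standing on the bed beside the screw. Origin: centre of its underside.
- grinder: Bystander: angle grinder, about 360 mm long, 80 mm high, lying on the bench. Origin: under its motor.
- hammer: Bystander: hammer lying on the bench.
- spanner: Bystander: open spanner lying on the bench in front of the saw.
- bolt_bin: Bystander: open grey bin 130 x 100 x 60 mm. Origin: centre of its underside.
- square: Bystander: triangular welding square, legs 110 mm, 16 mm high, lying flat. Origin: its right-angled corner.
- spray_can: Bystander: spray can 58 mm in diameter, 170 mm high, standing. Origin: centre of its underside.

How it is judged (in metres and radians):
On the way, in this order (a step that is already met when the one before it is completed fails the run):
1. with the half-nut still flipped back, the jaw has the tube tight and square against the fence (x of tube_mid in the frame of saw between 0.037 and 0.043 m and value of joint vise_jaw above 0.117 m and angle between the y axis of tube_mid and the y axis of saw, either way round below 0.03 rad and value of joint vise_nut above 1.3 rad), for 0.2 s.
2. the half-nut is flipped over, fully down on the screw (value of joint vise_nut below 0.06 rad), for 0.2 s.
At the end, for the whole second after the job is handed in: The tube lies on the bed within 3 mm of the fence and within 1.7 degrees of parallel to it, the jaw within 3 mm of it (vise_jaw above 0.117), the half-nut down on the screw (vise_nut below 0.06), all at rest (x of tube_mid in the frame of saw between 0.037 and 0.043 m and y of tube_mid in the frame of saw between -0.07 and 0.07 m and z of tube_mid in the frame of saw below 0.083 m and angle between the y axis of tube_mid and the y axis of saw, either way round below 0.03 rad and value of joint vise_jaw above 0.117 m and value of joint vise_nut below 0.06 rad and linear speed of tube below 0.01 m/s); the robot touches nothing.
It fails at once if the tube is lifted off the bed or tipped (z of tube_mid in the frame of saw above 0.088 m or angle between tube_mid's own z axis and vertical above 0.15 rad).
It fails at once if a bystander is moved by more than 20 mm (distance of any of offcut, grinder, hammer, spanner, bolt_bin, square, spray_can from where it was at the start of the episode above 0.02 m).
It also fails if it takes over 51 s, if anything falls off the work surface, if the arm or the gripper's body presses on something with over 40 N, if the wrist force passes 120 N, or if a joint passes its speed limit or range.

## Working session

There is one attempt and no reset: what is moved stays moved. The work goes in short steps, each a Python script; the robot and the scene stay as the last script left them, time stands still between calls to the robot, and variables do not carry over. Pictures are saved under pics/ and viewed, at most 13 in all, crops included, and the job is handed in when it is done.

```bash
mkdir -p pics
python3 - <<'E'
from workcell import env,readout,optics
import cv2,numpy as np
for n in ["scene","top"]:
    im=optics.camera(n); cv2.imwrite(f"pics/{n}0.png",cv2.resize(im[:,:,::-1],(784,588),interpolation=cv2.INTER_CUBIC))
    np.save(f"pics/{n}0.npy",im)
    m=optics.camera_model(n); print(n,m)
print(readout.state())
E
```

```text
scene {'fx': 468.47822787424366, 'fy': 468.47822787424366, 'cx': 279.12917263558643, 'cy': 211.5913868427446, 'R': array([[ 0.8591426 ,  0.51154352,  0.01404313],
       [ 0.34337775, -0.55592513, -0.75699337],
       [-0.37942813,  0.65518736, -0.65327163]]), 't': array([-0.46451225, -0.10540596,  1.68678503])}
top {'fx': 514.1840520718824, 'fy': 514.1840520718824, 'cx': 276.13833808160564, 'cy': 214.23438132870098, 'R': array([[-0.01996387, -0.99972971,  0.01191397],
       [-0.98237694,  0.01739957, -0.18609889],
       [ 0.18584129, -0.01541926, -0.98245878]]), 't': array([0.01252762, 0.54474726, 1.30615632])}
{'time_s': 0.1, 'joint_pos': array([ 7.17917718e+01,  1.83484681e+01,  8.96988609e+01, -1.12637486e-04,
        7.20439549e+01, -1.14707012e+00]), 'joint_velocities': array([-0.07698095, -0.15359247, -0.07451555, -0.00213539,  0.01913285,
        0.08004458]), 'joint_torque': array([ 3.05257686e-07, -4.13331771e+01, -2.32510436e+01,  7.29068276e-02,
        4.22220665e-02, -7.22637174e-05]), 'tcp_pos': array([0.168559  , 0.54922828, 0.18720324]), 'tool_rot': array([-1.79908732e+02, -1.72032041e-03,  1.62938875e+02]), 'force': array([ 0.45785991, -0.43424374, -0.0520821 ]), 'moment': array([0.0305184 , 0.03981026, 0.00132617]), 'grasp_force': 0.0, 'opening': 0.09102731741279213}
```

View pics/top0.png

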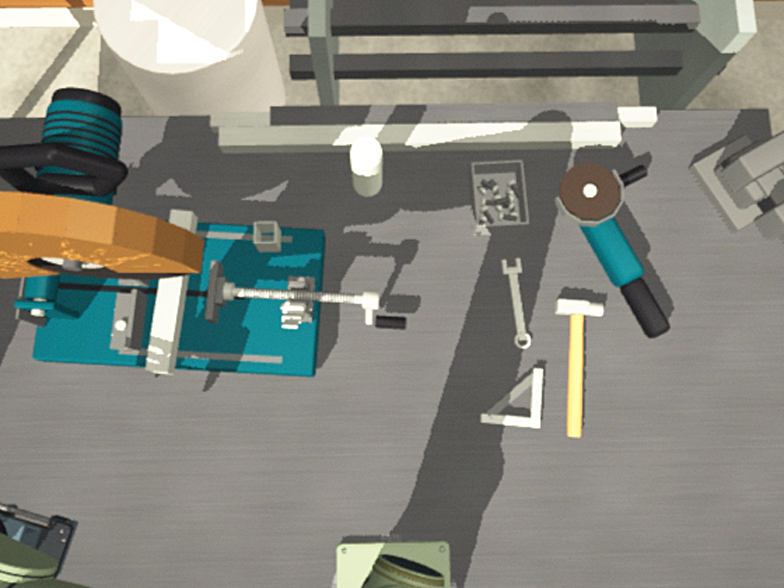

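View pics/scene0.png

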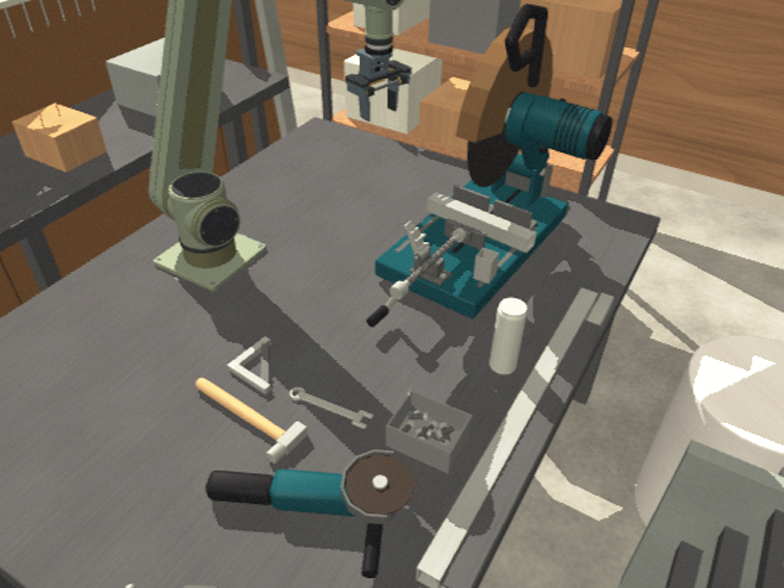

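The top view shows the saw's front edge from (324,230) to (315,377), the boss face at about (378,300) and the nut at about (292,315). The grip is on the robot side at (405,322). In the scene view the boss is at about (400,290) and the nut tab at about (410,228).

```bash
cat > h.py <<'E'
import numpy as np
from workcell import optics
def ray(n,u,v):
    m=optics.camera_model(n); d=m["R"].T@np.array([(u-m["cx"])/m["fx"],(v-m["cy"])/m["fy"],1]); return -m["R"].T@m["t"],d
def onz(n,u,v,z):
    c,d=ray(n,u,v); return c+d*(z-c[2])/d[2]
def tri(a,b):
    A=np.zeros((3,3));y=np.zeros(3)
    for n,u,v in (a,b):
        c,d=ray(n,u,v);d/=np.linalg.norm(d);P=np.eye(3)-np.outer(d,d);A+=P;y+=P@c
    return np.linalg.solve(A,y)
E
python3 - <<'E'
from h import *
import cv2
np.set_printoptions(precision=4,suppress=True)
t=lambda u,v,z:onz("top",u/1.4,v/1.4,z)
print("front",t(324,230,.06),t(315,377,.06),"backR",t(33,360,.06))
print("boss",t(378,300,.1),onz("scene",400/1.4,290/1.4,.1),tri(("top",372/1.4,300/1.4),("scene",400/1.4,290/1.4)))
print("screw",t(240,293,.1),t(355,299,.1))
im=np.load("pics/top0.npy")[140:280,130:300]; a=cv2.resize(im,None,fx=4,fy=4,interpolation=cv2.INTER_CUBIC)
cv2.imwrite("pics/tc.png",a[:,:,::-1])
im=np.load("pics/scene0.npy")[120:240,260:400]; a=cv2.resize(im,None,fx=5,fy=5,interpolation=cv2.INTER_CUBIC)
cv2.imwrite("pics/sc.png",a[:,:,::-1])
E
```

```text
front [0.6809 0.119  0.06  ] [0.4017 0.1365 0.06  ] backR [0.4426 0.6527 0.06  ]
boss [0.5358 0.0186 0.1   ] [0.5424 0.0338 0.1   ] [0.5393 0.0318 0.0992]
screw [0.5531 0.2688 0.1   ] [0.5384 0.0604 0.1   ]
```

View pics/tc.png

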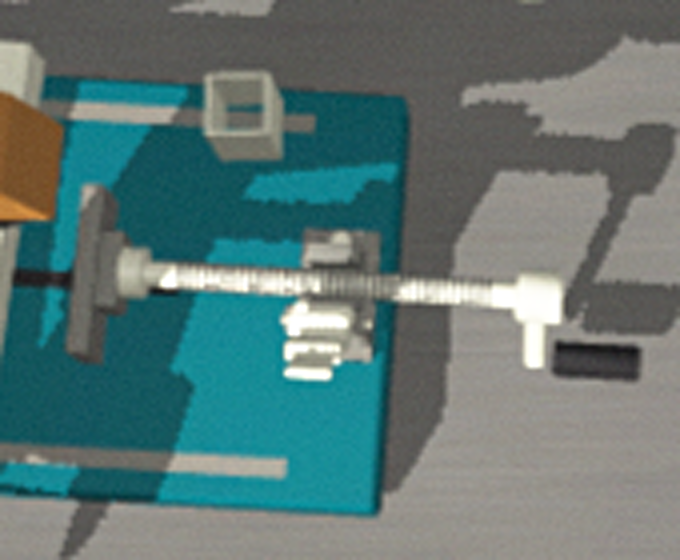

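View pics/sc.png

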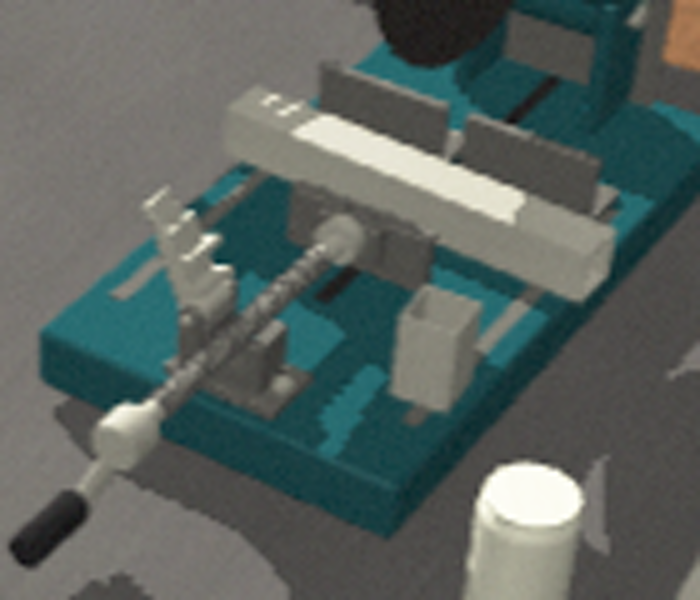

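```bash
cat >> h.py <<'E'
from scipy.spatial.transform import Rotation as Ro
SX=np.array([.07,.9975,0]);SY=np.array([-.9975,.07,0]);Z=np.array([0,0,1.])
def rpy(zt,yt):
    zt=zt/np.linalg.norm(zt);xt=np.cross(yt,zt)
    return Ro.from_matrix(np.c_[xt,yt,zt]).as_euler("xyz",degrees=True)
def push(el,s): e=np.radians(el); return rpy(np.cos(e)*SX-np.sin(e)*Z,s*SY)
def down(s): return rpy(-Z,s*SY)
E
python3 - <<'E'
from h import *
from workcell import kin
np.set_printoptions(precision=3,suppress=True)
print("boss",onz("top",270.5,214.5,.1)); print("tab",onz("top",207.5,232.5,.175),tri(("top",207.5,232.5),("scene",260+158/5,120+200/5)))
print("pivot-ish",onz("top",130+340/4,140+320/4,.112))
B=np.array([.535,.0165,.09])
for el in (35,45,55):
  for s in (1,-1):
    print(el,s,kin.ik(B-.08*SX,push(el,s)),kin.ik(B+.12*SX,push(el,s)))
for s in (1,-1): print(s,kin.ik([.43,.16,.15],down(s)),kin.ik([.57,.16,.15],down(s)))
print(kin.ik([.1,.33,.35],[180,0,163]))
E
```

```text
boss [0.535 0.017 0.1  ]
tab [0.48  0.168 0.175] [0.482 0.169 0.173]
pivot-ish [0.521 0.157 0.112]
35 1 [-36.259  36.508  99.716  44.201  83.581 126.075] [-18.159  31.803 110.607  57.373  70.585 128.842]
35 -1 [-36.259  36.508  99.716  44.201  83.581 -53.925] [-18.159  31.803 110.607  57.373  70.585 -51.158]
45 1 [-32.995  31.61  100.547  39.359  77.254 131.672] [-13.972  27.246 109.44   50.502  64.493 138.472]
45 -1 [-32.995  31.61  100.547  39.359  77.254 -48.328] [-13.972  27.246 109.44   50.502  64.493 -41.528]
55 1 [-28.825  27.287 101.337  33.378  71.138 138.538] None
55 -1 [-28.825  27.287 101.337  33.378  71.138 -41.462] [ -8.852  23.753 107.849  41.558  59.488 -30.131]
1 None None
-1 [ 18.974   9.607 107.452  -0.     62.941  22.988] [14.567 21.296 90.772 -0.    67.932 18.581]
[71.23  -7.069 95.797  0.    91.272 -1.77 ]
```

Run:
```python
from h import *
from workcell import env,grip,kin,readout,optics
import cv2
np.set_printoptions(precision=4,suppress=True)
B=np.array([.535,.0165,.09])
q=kin.ik([.1,.33,.35],[180,0,163]); env.move_joints(q)
grip(0.0)
q=np.array(q);q[0]=-40;env.move_joints(q)
o=push(45,-1)
env.goto(B-.09*SX+.12*Z,o)
env.servo_line(B-.07*SX+.0*Z,v=.15)
env.wait(.2)
f0=readout.state()["force"]
hit=env.servo_line(B+.01*SX,v=.04,max_force=3)
s=readout.state();print(hit,s["time_s"],s["tcp_pos"],s["force"]-f0)
for n in("scene","top"):
    im=optics.camera(n)
    if n=="scene":cv2.imwrite("pics/s1.png",cv2.resize(im[100:320,180:440],(780,660-60))[:,:,::-1])
```

```text
False 9.125 [0.5358 0.0263 0.09  ] [-0.2047  0.2028 -1.0677]
```

View pics/s1.png

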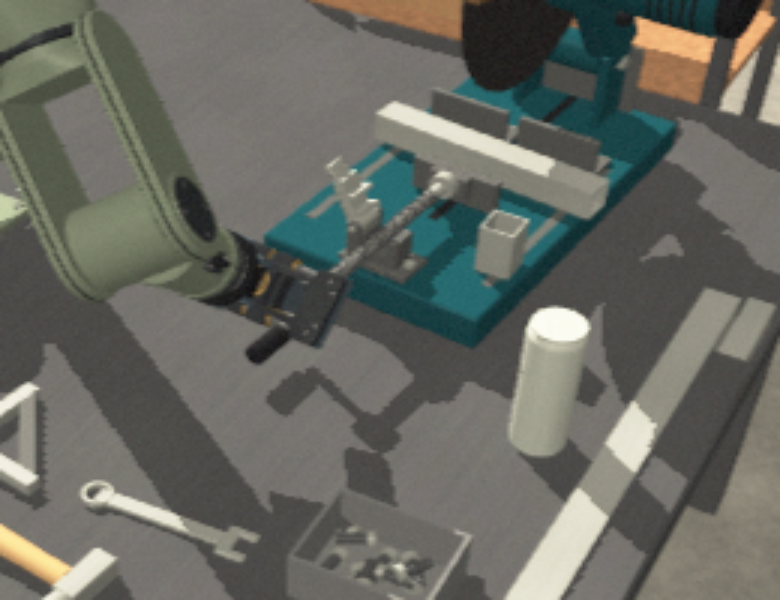

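The scene view shows the tube and jaw unmoved: the collar at (445,183) is at the same place as before. The gripper hides the boss at about (330,290), so I'll check from above.

Run:
```python
from h import *
import cv2
im=optics.camera("top");cv2.imwrite("pics/t1.png",cv2.resize(im[140:280,130:310],None,fx=4,fy=4,interpolation=cv2.INTER_CUBIC)[:,:,::-1])
```

```text
(no output)
```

View pics/t1.png

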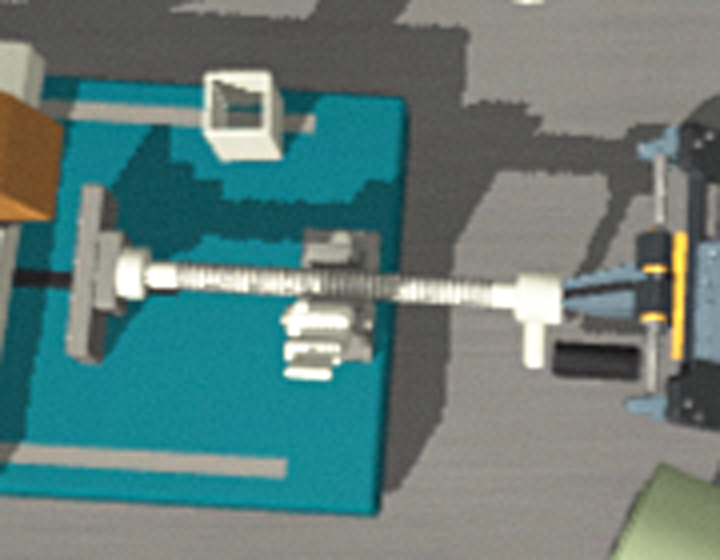

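The top view shows the tapered fingertips at (565,290), centred and just short of the boss face, with the jaw unmoved. I'll raise the tip to boss height and push.

Run:
```python
from h import *
from workcell import env,readout
import cv2
np.set_printoptions(precision=4,suppress=True)
p=np.array([.5358,.0263,.099])
env.servo_line(p-.006*SX,v=.05)
env.wait(.2);f0=readout.state()["force"]
hit=env.servo_line(p+.09*SX,v=.05,max_force=30)
s=readout.state();print(hit,s["time_s"],s["tcp_pos"],s["force"]-f0)
if not hit:
    hit=env.servo_line(p+.135*SX,v=.03,max_force=28)
    s=readout.state();print(hit,s["time_s"],s["tcp_pos"],s["force"]-f0)
env.wait(.4);print(readout.state()["force"]-f0)
a=optics.camera("top")[140:280,100:310];b=optics.camera("scene")[110:250,210:420]
cv2.imwrite("pics/p2.png",cv2.resize(np.vstack([a,b]),None,fx=2.1,fy=2.1,interpolation=cv2.INTER_CUBIC)[:,:,::-1])
```

```text
False 11.9083 [0.5425 0.1158 0.0989] [ 0.0049 -6.6888  0.6326]
True 12.525 [0.5432 0.1215 0.0981] [ -4.0102 -10.5164   7.9567]
[-3.0785 -8.3524  7.6542]
```

View pics/p2.png

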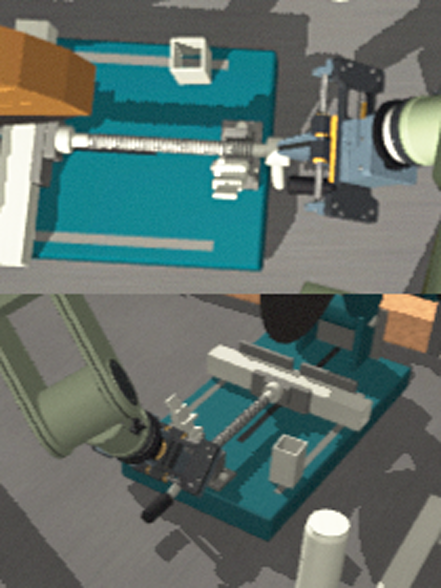

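Run:
```python
from h import *
import cv2
np.set_printoptions(precision=4,suppress=True)
a=optics.camera("top")[175:245,95:245];b=optics.camera("scene")[120:190,290:440];c=optics.camera("scene")[160:230,230:380]
np.save("pics/top2.npy",optics.camera("top"))
cv2.imwrite("pics/p3.png",cv2.resize(np.vstack([a,b]),None,fx=4.2,fy=4.2,interpolation=cv2.INTER_CUBIC)[:,:,::-1])
def proj(n,X):
    m=optics.camera_model(n);c=m["R"]@X+m["t"];return np.array([m["fx"]*c[0]/c[2]+m["cx"],m["fy"]*c[1]/c[2]+m["cy"]])
O=np.array([.541,.128,0])+.26*SX
W=lambda x,y,z:O+x*SX+y*SY+z*Z
for y in(-.113,.113):print("fence top front",y,(proj("scene",W(.06,y,.12))-[290,120])*4.2)
for x,y in((.02,-.15),(.02,.15),(.06,-.15),(.06,.15)):print("tube if tight, top",x,y,(proj("scene",W(x,y,.1))-[290,120])*4.2)
print("jaw top corners tight(scene)",[(proj("scene",W(.02,y,.1))-[290,120])*4.2 for y in(-.055,.055)])
print("jaw top corners tight(top)",[(proj("top",W(.02,y,.106))-[95,175])*4.2 for y in(-.055,.055)])
print("front corners top-check",[(proj("top",W(-.26,y,.06))-[95,175])*4.2 for y in(-.14,.14)])
```

```text
fence top front -0.113 [365.6673 134.7309]
fence top front 0.113 [132.5388  50.8134]
tube if tight, top 0.02 -0.15 [381.6339 192.0423]
tube if tight, top 0.02 0.15 [71.6586 76.6886]
tube if tight, top 0.06 -0.15 [402.5113 169.4886]
tube if tight, top 0.06 0.15 [95.4358 57.402 ]
jaw top corners tight(scene) [array([278.3071, 153.5904]), array([164.7915, 111.3469])]
jaw top corners tight(top) [array([98.4278, 45.1573]), array([ 78.6719, 223.9785])]
front corners top-check [array([574.2197, -44.607 ]), array([543.8981, 396.6723])]
```

View pics/p3.png

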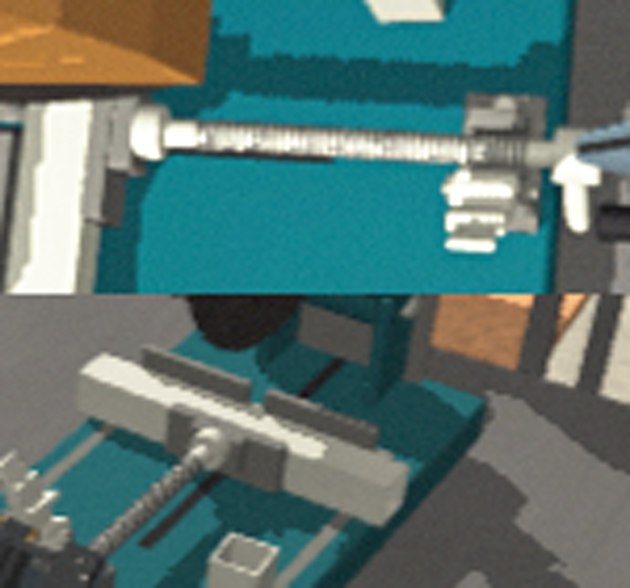

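The top view shows the jaw against the tube at about (95,160). In the scene view the tube's near end is at about (383,480), within 2–3 px of the predicted tight position. A second gentle push should show whether it's really at the stop.

Run:
```python
from h import *
from workcell import env,readout
np.set_printoptions(precision=4,suppress=True)
p=readout.state()["tcp_pos"];print(p)
p[2]=.099
for k in range(3):
    hit=env.servo_line(p+.005*(k+1)*SX,v=.015,max_force=25)
    s=readout.state();print(hit,s["time_s"],s["tcp_pos"],s["force"])
    if hit:break
env.wait(.4);s=readout.state();print(s["tcp_pos"],s["force"])
```

```text
[0.5431 0.1214 0.0981]
False 13.75 [0.5433 0.1221 0.098 ] [ -7.2307 -25.4246   6.9528]
True 14.0583 [0.5432 0.1213 0.0976] [ -4.6288 -12.3985  10.0478]
[0.5432 0.1212 0.0978] [ -3.7477 -10.1675   8.8708]
```

Firm stop: the push reached 25 N with under 1 mm of travel, so the tube is tight. Now I'll back off and flip the half-nut.

Run:
```python
from h import *
from workcell import env,readout,kin
import cv2
np.set_printoptions(precision=4,suppress=True)
p=readout.state()["tcp_pos"]
env.servo_line(p-.08*SX,v=.15); env.servo_line(p-.1*SX+.2*Z,v=.2)
o=down(-1)
env.goto([.40,.165,.28],o)
N=np.array([.43,.166,.152])
env.servo_line(N,v=.2)
env.wait(.2);f0=readout.state()["force"]
hit=env.servo_line(N-SY*.145,v=.06,max_force=20)
s=readout.state();print(hit,s["time_s"],s["tcp_pos"],s["force"]-f0)
a=optics.camera("top")[140:280,100:310];b=optics.camera("scene")[110:250,210:420]
cv2.imwrite("pics/p4.png",cv2.resize(np.vstack([a,b]),None,fx=2.1,fy=2.1,interpolation=cv2.INTER_CUBIC)[:,:,::-1])
```

```text
True 19.3167 [0.476  0.1628 0.1531] [-3.4775  0.7953  5.7703]
```

View pics/p4.png

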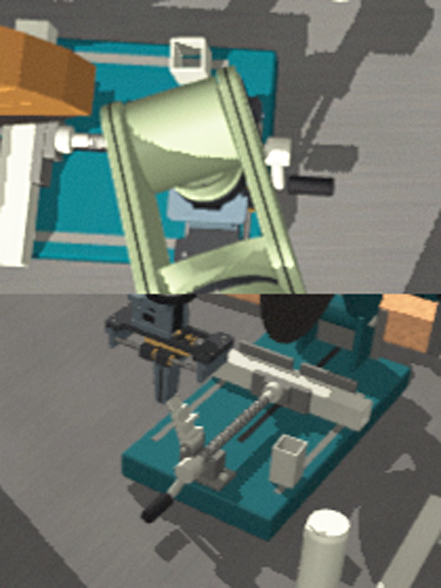

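The scene view shows the fingers at (165,385) against the tab at (180,410), stopped at the 20 N threshold with the nut still flipped back. I'll retry a little higher, slower and with a higher limit.

Run:
```python
from h import *
from workcell import env,readout
np.set_printoptions(precision=4,suppress=True)
p=readout.state()["tcp_pos"]
N=np.array([p[0]-.012,.166,.160]); env.servo_line(N,v=.05)
env.wait(.3);f0=readout.state()["force"];print(f0)
for k in range(1,12):
    hit=env.servo_line(N-SY*.01*k,v=.03,max_force=35)
    s=readout.state();print(hit,s["time_s"],s["tcp_pos"],s["force"]-f0)
    if hit:break
```

```text
[-0.1642 -0.3809  0.7733]
False 20.65 [0.4734 0.1652 0.1599] [ 0.1888  0.3216 -0.9706]
False 21.1333 [0.4833 0.1646 0.1599] [-0.8469 -0.5611 -0.7253]
False 21.6167 [0.4933 0.1638 0.1599] [-0.3096  0.5856 -0.6514]
False 22.1 [0.5033 0.1632 0.1599] [-0.8736  1.3104 -1.6695]
False 22.5833 [0.5132 0.1625 0.1599] [-0.2927  0.7279 -1.4123]
False 23.0667 [0.5232 0.1618 0.1599] [ 0.4173  0.5999 -1.1372]
False 23.55 [0.5332 0.1611 0.1599] [-0.7833  0.3807 -1.1798]
False 24.0333 [0.5431 0.1604 0.1599] [ 1.3129 -0.3258 -0.3743]
False 24.5167 [0.5531 0.1597 0.1599] [ 0.7914  0.0857 -0.9429]
False 25.0 [0.5631 0.159  0.1599] [ 0.2957  0.3216 -0.6968]
False 25.4833 [0.5731 0.1583 0.1599] [ 0.2082  0.3657 -0.7201]
```

Run:
```python
from h import *
from workcell import env,readout
import cv2
np.set_printoptions(precision=4,suppress=True)
p=np.array([.573,.165,.16]);env.servo_line(p,v=.05);env.wait(.3);f0=readout.state()["force"]
hit=env.servo_line(p-[0,0,.05],v=.03,max_force=12)
s=readout.state();print(hit,s["time_s"],s["tcp_pos"],s["force"]-f0)
env.wait(.3);env.servo_line(p+[0,0,.1],v=.15)
env.servo_line([.42,.12,.28],v=.2);env.goto([.33,-.15,.35],down(-1));env.wait(.3)
print(readout.state()["time_s"])
a=optics.camera("top")[150:260,95:245];b=optics.camera("scene")[120:230,260:410]
cv2.imwrite("pics/p5.png",cv2.resize(np.vstack([a,b]),None,fx=2.7,fy=2.7,interpolation=cv2.INTER_CUBIC)[:,:,::-1])
```

```text
False 27.8833 [0.5731 0.165  0.1102] [ 0.1611 -0.5071 -0.4746]
31.7083
```

View pics/p5.png

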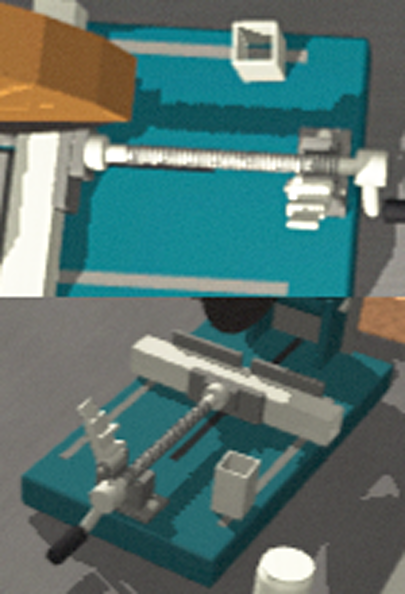

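The picture shows the jaw and tube still tight, but the nut still flipped back, with its tab end at about (88,403) in the scene half and (305,222) in the top half. The fingers missed it, so I need to locate the tab properly.

Run:
```python
from h import *
np.set_printoptions(precision=4,suppress=True)
def proj(n,X):
    m=optics.camera_model(n);c=m["R"]@X+m["t"];return np.array([m["fx"]*c[0]/c[2]+m["cx"],m["fy"]*c[1]/c[2]+m["cy"]])
s=("scene",260+88/2.7,120+(403-297)/2.7)
for tv in((306/2.7+95,150+222/2.7),(306/2.7+95,150+212/2.7)):
    X=tri(("top",*tv),s);print(X,proj("top",X)-tv,proj("scene",X)-s[1:])
for z in(.12,.14,.15,.16,.17,.175,.18):print(z,onz("scene",*s[1:],z),onz("top",306/2.7+95,150+222/2.7,z))
for P in([.476,.163,.153],[.48,.165,.16]):print("tcp in scene p4",(proj("scene",np.array(P))-[210,110])*2.1+[0,294])
# bright-blob extents of the nut
import cv2
for n,(r0,r1,c0,c1) in{"top":(212,240,195,222),"scene":(150,185,285,312)}.items():
    im=optics.camera(n)[r0:r1,c0:c1]; m=(im.min(2)>150)
    print(n,r0,c0);print("\n".join("".join("#" if v else "." for v in r) for r in m))
```

```text
[0.4836 0.1681 0.1768] [-0.9269 -1.2523] [-1.1331  0.2283]
[0.4889 0.1655 0.181 ] [-0.0398 -0.0534] [-0.0485  0.0101]
0.12 [0.4468 0.2442 0.12  ] [0.4894 0.1726 0.12  ]
0.14 [0.4606 0.2185 0.14  ] [0.4863 0.1702 0.14  ]
0.15 [0.4675 0.2056 0.15  ] [0.4847 0.169  0.15  ]
0.16 [0.4744 0.1927 0.16  ] [0.4832 0.1678 0.16  ]
0.17 [0.4814 0.1798 0.17  ] [0.4816 0.1667 0.17  ]
0.175 [0.4848 0.1734 0.175 ] [0.4808 0.1661 0.175 ]
0.18 [0.4883 0.1669 0.18  ] [0.48   0.1655 0.18  ]
tcp in scene p4 [164.6584 410.8525]
tcp in scene p4 [167.6932 407.261 ]
top 212 195
###############..........##
....###..##................
...........................
.........###...............
........####...............
.......######.########.....
......#################....
.....##################....
.....##################....
......################.....
.......###############.....
.......####.##.#.####......
...........................
.......###########.....##..
......##############...##..
......##############..#####
......######..######..#####
......###.........####....#
..................##.......
........
[... 537 characters left out ...]

....##.....................
...........................
............##.............
...........##..............
...........................
.........##................
........##.................
...............####........
...............###.........
..............##...........
.............##............
...........###.............
...........................
.................####......
...........................
...........................
...........................
...........................
...........................
...........................
...........................
...........................
...........................
...........................
...........................
```

Run:
```python
from h import *
from workcell import env,readout
import cv2
np.set_printoptions(precision=4,suppress=True)
env.goto([.43,.168,.24],down(-1)); env.servo_line([.455,.168,.15],v=.2)
env.wait(.1);f0=readout.state()["force"]
L=[];hits=0
def snap(t):
    c=cv2.resize(optics.camera("scene")[135:195,270:330],(240,240),interpolation=cv2.INTER_CUBIC)[:,:,::-1].copy();cv2.putText(c,t,(5,18),0,.5,(0,0,255),1);L.append(c)
snap("0")
for x in(.468,.478,.488,.500,.515,.53,.55):
    hit=env.servo_line([x,.168,.15],v=.04,max_force=38)
    s=readout.state();print(hit,round(s["time_s"],2),s["tcp_pos"],s["force"]-f0);snap(str(x))
    hits+=hit
    if hits>1:break
while len(L)<6:L.append(L[-1])
L=L[-6:] if len(L)>6 else L
cv2.imwrite("pics/p6.png",np.vstack([np.hstack(L[:3]),np.hstack(L[3:6])]))
```

```text
False 34.47 [0.4681 0.168  0.1499] [ 1.591   0.9243 -0.772 ]
False 34.92 [0.4753 0.1677 0.1517] [-8.9578 -0.1553 15.0036]
False 35.37 [0.4846 0.1672 0.1561] [-18.3939  -4.715   40.185 ]
False 35.87 [0.5053 0.1659 0.1619] [ -9.4751 -12.128   55.1094]
False 36.44 [0.5272 0.1644 0.1623] [  4.8558 -15.6528  45.8412]
False 37.02 [0.5418 0.1633 0.1594] [  9.3624 -16.36    30.3219]
False 37.72 [0.5491 0.1682 0.149 ] [0.2793 0.2421 0.3257]
```

View pics/p6.png

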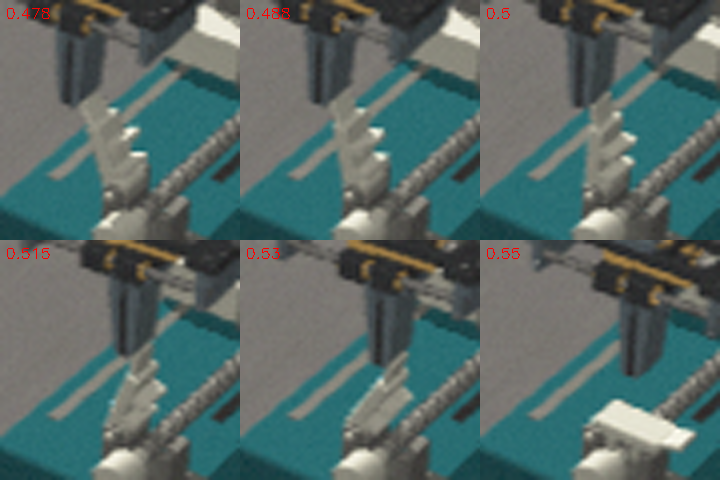

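The montage shows the nut pushed over in steps, and by the last frame it lies down on the screw at about (640,425). I'll press it lightly to seat it, then clear and hand in.

Run:
```python
from h import *
from workcell import env,readout,order
np.set_printoptions(precision=4,suppress=True)
p=np.array([.565,.167,.15]);env.servo_line(p,v=.1);env.wait(.2);f0=readout.state()["force"]
hit=env.servo_line([.565,.167,.085],v=.03,max_force=12)
s=readout.state();print(hit,s["time_s"],s["tcp_pos"],s["force"]-f0)
env.servo_line([.565,.167,.27],v=.2);env.wait(.2)
n=optics.camera("top");np.save("pics/topE.npy",n)
a=np.load("pics/top2.npy")
d=np.abs(n.astype(int)-a).max(2)[175:245,95:150]; print("jaw/tube region change",d.mean(),(d>60).mean())
m=n[205:245,190:225].min(2)>150
print("\n".join("".join("#" if v else "." for v in r) for r in n[185:235,190:225].min(2)>150)); print(readout.state()["time_s"])
```

```text
True 39.825 [0.565  0.167  0.0982] [-1.4246  1.5972  5.1371]
jaw/tube region change 13.376623376623376 0.04987012987012987
.........................####...###
.........................#####..###
..........................####..###
..........................####...##
......................########...##
.....................##########..##
.....................##########..##
.....................##########...#
.....................###########..#
.....................###########..#
.....................###########...
.....................###########...
.................#...############..
................##...############..
................#....############..
................#....############..
................#....#############.
.....................#############.
.....................#############.
.....................##############
................###################
.............######################
.........##########################
......#############################
..###.#.###########################
#####.....####################.####
#####......#.################..####
###.#..#..###################...###
#.#...##...#################....###
##.........################......##
##..#.....##.#############.......##
###..#......###.#######..........##
#.##..........##.................##
###.....##.###....................#
.##.###########...................#
###############...................#
###############....................
###############....................
###########........................
##########.........................
#####..##..........................
####...............................
##.................................
...................................
...................................
...................................
...................................
.............####..................
.....###.########..................
.....##########.###................
41.0917
```

Run:
```python
from h import *
from workcell import env,readout,order
env.servo_line([.42,.12,.28],v=.25);env.goto([.33,-.15,.35],down(-1));env.wait(.2)
import cv2
n=optics.camera("top")[150:260,95:145]; old=cv2.resize(cv2.imread("pics/p5.png")[:297,:,::-1],(150,110),interpolation=cv2.INTER_AREA)[:,:50]
d=np.abs(n.astype(int)-old).max(2);print(d.mean(),(d>60).mean(),readout.state()["time_s"])
if (d>60).mean()<.04: print(order.close_job())
```

```text
3.5385454545454547 0.0 43.225
the job is handed in; nothing more can be done
None
```

Job handed in at about 43 s: the jaw pressed the tube against the fence to a firm stop (25 N, under 1 mm of give), then the half-nut was flipped down on the screw and lightly pressed to seat it. I had no readout of the joint values or of the verdict; the first try at flipping the nut missed, and the second worked but put up to about 55 N on the fingers.

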